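Set the worktop light block for the night

TASK

A pepper mill has been left standing on the light control block: first stand it upright on the round cork coaster, wholly on the cork. Then set the block for the night: sweep every toggle switch over to its off side (leaning towards the ribbed wheel), and roll the ribbed dimmer wheel down, its top towards you, until it stands exactly three clicks above its lowest stop, where the steel index bar meets the long mark. Leave the tumbler and the dish soap bottle where they are, and do not tip the mill over.

Things in the scene. Friction and masses are not known exactly. Their poses are not given: they have to be found in the camera images.
- block: fixed aluminium control block, 104 x 289 mm, top (deck) 46 mm above the worktop; origin: centre of underside; x axis points away from the robot within 0.25 rad, y along its length. On its centre line x = 0, from -y to +y: ribbed dimmer wheel (y = -107 mm), bare deck where the mill starts (y near -45), three toggles (pivots at y = 26, 70, 114). Nothing else stands on it
- wheel_top (a point): fixed point: top of the black dimmer wheel, mid width, 98.5 mm above the worktop. Wheel: 89 mm diameter over 30 rounded ribs, 24 mm wide, axle along block y 54 mm up, upper half stands out of the deck. A closed fingertip pressed on the top with 4 to 8 N and moved along block x rolls it without slipping. Cheeks of radius 34 mm at both sides (38 mm over them) carry a tick per click
- dimmer (a joint): wheel angle, rad: 0 lowest stop, 1.885 highest, one click 0.2094 (9.3 mm at the rim); three clicks = 0.628. Falls as its top moves towards the robot (block -x). Starts about 5 to 9 clicks up. When let go, a sprung pawl pulls it into the nearest click; some 1 N at the rim rolls it over a click
- index_bar (a point): steel bar in the wheel's rim, sticking out 4 mm past both sides; moves with the wheel, 42 mm from the axle. From upright it leans 54 degrees towards the robot at the lowest stop, 18 towards the robot at three clicks (level with the longer, thicker tick on the cheeks, the fourth of ten counted from the robot's side), 54 away at the highest stop
- toggle_1 (a joint): angle, rad, of the toggle nearest the wheel (block y = 26 mm): steel rod 8 mm thick, pivot 50 mm above the worktop, round end 40 mm from it. 0 on: leans 0.25 rad to block +y; 0.9 off: leans 0.65 rad to -y, to the wheel. Swings along block y, falls to the nearer side of upright (0.25) by its weight, needs under 2 N. May start on or off
- toggle_2 (a joint): the same for the middle toggle (block y = 70 mm); always starts on
- toggle_3 (a joint): the same for the toggle farthest from the wheel (block y = 114 mm); may start on or off
- toggle_row (a point): fixed point: end of the middle toggle if it stood upright, 90 mm above the worktop, block y = 70 mm. Lever ends are 89 mm above the worktop when on, 82.7 mm when off, so a fingertip 83 to 86 mm above the worktop drawn along the row to block -y, from beyond the last lever, throws each lever and slides on over it
- pepper_mill: dark wooden pepper mill, starts on the block's deck, 150 mm high, 150 to 310 g; origin: centre of underside, z up. 58 mm diameter at most up to 108 mm; above it a rounded head of at most 50 mm diameter from 109 to 139 mm, then a 12 mm knob. The head does not turn or come off; can be gripped 122 mm up
- coaster: round cork coaster lying fixed on the worktop, 96 mm diameter, 8 mm thick; origin: centre of underside
- tumbler: loose clear glass tumbler, bystander, 81 mm diameter, 92 mm high; origin: centre of underside
- dish_soap: loose dish soap bottle, bystander, 45 x 73 mm, 191 mm high; origin: centre of underside
Not all that is in view belongs to the job. What is shaped like the pepper_mill but green or pink is not meant.

How it is judged:
By the outcome, as a careful person would: the job done as asked, in the order asked, and still so for the second after the job is handed in, with the robot touching nothing.
It also fails if it takes over 58 s, if anything falls off the work surface, if the arm or the gripper's body presses on something with over 40 N, if the wrist force passes 120 N, or if a joint passes its speed limit or range.

ROBOT

A 7-joint arm with a two-finger parallel gripper is mounted at the origin on a cart in front of the work surface, level with it; the furniture and walls round the work are solid. World frame = base frame: x ahead of the robot, y to its left, z up, the work surface at z = 0. Lengths are in m, angles in rad, forces in N, time in s.
With the tool pointing down it reaches from about 0.425 to 0.825 m from the base axis. Payload 3.6 kg.
Tool frame: the origin (TCP) lies between the finger pads; the fingertips stand 14 mm ahead of it and the grasp point (between the pads) lies 5 mm behind it (robot.tips_ahead is the distance from the TCP to the fingertips, in m); z points along the fingers, y is the line along which they close (so a half turn about z gives the same grasp; the last joint's range is limited). The gripper opens to 93 mm and grips with 3 to 60 N. Pads are 15 mm wide; open, the fingers measure 128 mm over their backs; the gripper's body (75 mm by 188 mm) begins 65 mm behind the grasp point.
Start: joints at [1.319, 0.615, -0.013, 1.423, 0.008, 1.103, -0.04], TCP at [0.146, -0.633, 0.233] pointing down, gripper open.
Joint ranges: [-3.12, 3.12], [-0.3, 2.06], [-1.34, 1.32], [0.26, 2.42], [-1.36, 4.5], [0.01, 1.98], [-2.84, 2.84]. Speed limits (rad/s): [2.79, 2.79, 3.14, 3.14, 3.14, 3.14, 3.14].

INTERFACE

Orientations are given as a unit quaternion [w, x, y, z].
In Python, from bench import robot gives the robot as it stands.
- The arm moves only by the shell command python3 -m jog FILE [OPENING] [FORCE], which reads ROWS from the file FILE. ROWS is 1 to 5 rows, parted by semicolons, with the numbers parted by commas; each row has 6 numbers: dx, dy, dz in m, then a rotation vector rx, ry, rz in rad; each row shifts and turns the commanded pose from where the row before left it, along the tool's axes as they then stand; what a row does not reach is not made up. A row lasts 1/12 s, in which the tool goes at most 0.0417 m and 0.125 rad, less where a joint would pass 70% of its speed; a pose out of reach is approached as far as the arm can. OPENING is the finger opening in m, set as the command begins (- or left out keeps the last). The fingers move at their own pace and stop on an object; FORCE is the grip in N (left out, the last holds). Time passes only in rows, so rows that do not move let the fingers close. It prints the time, the measured TCP pose, the force, the opening and the grip force at its end. Input that does not fit is refused with a message, and nothing moves.
- robot.read_state(): the state, without advancing time (a new reading comes with each control period).
- robot.get_image(name): name is "side" or "top"; returns the picture (420x560x3 uint8, red, green, blue); there is no depth.
- robot.calibration(name): a dict with "fx", "fy", "cx", "cy" (pixels), "R" (3x3) and "t" (3): a world point X has camera coordinates R X + t. Camera axes: x right, y down, z forward; pixel columns grow to the right and rows downward; lengths in m; the calibration is good to about 2 mm. A picture is of the moment at which its call begins. calibration takes no time and is no camera call.
- robot.hand_in(): hands the job in; it is judged then, once.
The state is a dict: "clock": time; "joint_pos": joint angles; "qd": joint speeds; "joint_efforts": joint torques, N m; "tool_pos": TCP position; "eef_rot": TCP orientation; "wrist_force": force on the tool from outside, world axes, zero at the start; "torque": the same for the moment, N m; "opening": finger opening in m; "gripper_force": force on a finger pad.
Only numpy, scipy, OpenCV 4.12 (cv2) and the standard library are available. Lean on these libraries where they do the work, as an engineer would, in place of code of your own. Each camera call takes 0.05 s, during which the arm holds its last target. There are 200 camera calls.

## Working session

There is one attempt and no reset: what is moved stays moved. The work goes in short steps, Python scripts to look and compute and a shell command to move; the robot and the scene stay as the last step left them, time stands still between calls to the robot, and variables do not carry over. Pictures are saved under pics/ and viewed, at most 10 in all, crops included, and the job is handed in when it is done.

```bash
mkdir -p pics; ls; python3 - <<'E'
from bench import robot
import cv2,numpy as np
for n in("side","top"):
    im=robot.get_image(n); cv2.imwrite(f"pics/{n}0.png",im[:,:,::-1]); c=robot.calibration(n)
    print(n,c["fx"],c["cx"],c["cy"],np.round(-np.array(c["R"]).T@c["t"],3),np.round(c["R"],3).tolist())
s=robot.read_state();print(s["clock"],s["tool_pos"],s["eef_rot"],s["opening"])
E
```

```text
pics
side 486.97641433984506 280.96093573622915 206.54892201075856 [ 0.178 -0.609  0.518] [[0.878, -0.478, -0.001], [-0.239, -0.438, -0.867], [0.414, 0.762, -0.498]]
top 389.3873795666158 284.37636906814237 211.4142845208565 [0.472 0.041 0.953] [[-0.003, -1.0, 0.0], [-0.999, 0.003, -0.049], [0.049, -0.0, -0.999]]
0.1 [ 0.14539858 -0.632843    0.23162295] [-1.11477614e-03  9.93628455e-01  1.12699751e-01 -1.30486040e-04] 0.09298320895639363
```

View pics/side0.png

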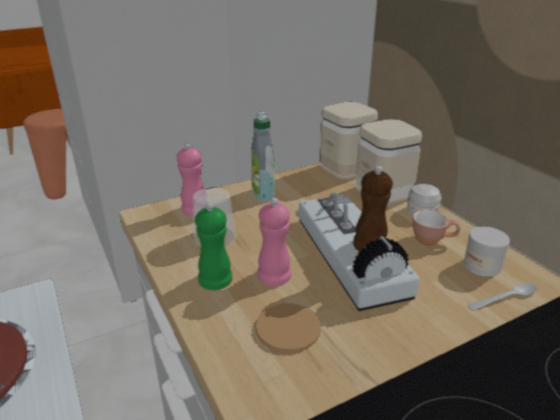

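View pics/top0.png

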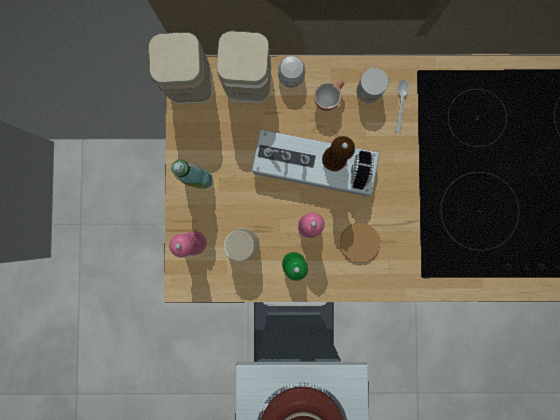

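Side view: the mill stands on the block at (372,215), with the coaster at (288,326). Top view: the block spans (253–378, 131–195), with the wheel at (364,168), the mill knob at (345,146) and the coaster at (359,242). The levers are at (268–305, 150–160). I'll measure these next.

```bash
cat > h.py <<'E'
from bench import robot
import cv2,numpy as np
def cast(n,uv,z):
    c=robot.calibration(n);R=np.array(c["R"]);o=-R.T@c["t"]
    d=R.T@np.array([(uv[0]-c["cx"])/c["fx"],(uv[1]-c["cy"])/c["fy"],1]);return o+d*(z-o[2])/d[2]
def tri(u1,u2):
    A=[];b=[]
    for n,uv in(("top",u1),("side",u2)):
        c=robot.calibration(n);P=np.c_[np.array(c["R"]),c["t"]]
        P=np.array([[c["fx"],0,c["cx"]],[0,c["fy"],c["cy"]],[0,0,1]])@P
        for i in(0,1): r=uv[i]*P[2]-P[i];A.append(r[:3]);b.append(-r[3])
    return np.linalg.lstsq(np.array(A),np.array(b),rcond=None)[0]
def proj(n,X):
    c=robot.calibration(n);p=np.array(c["R"])@X+c["t"];return np.array([c["fx"]*p[0]/p[2]+c["cx"],c["fy"]*p[1]/p[2]+c["cy"]])
E
python3 - <<'E'
from h import *
t=cv2.imread("pics/top0.png");s=cv2.imread("pics/side0.png")
# coaster: hsv
for n,im,box in(("top",t,(330,215,390,270)),("side",s,(245,295,330,360))):
    x0,y0,x1,y1=box;hsv=cv2.cvtColor(im,cv2.COLOR_BGR2HSV)
    print(n,"cork",hsv[242,359] if n=="top" else hsv[326,288],"wood",hsv[y0+1,x0+1], hsv[y1-1,x1-1])
    ref=im[242,359] if n=="top" else im[326,288]
    m=(np.abs(im.astype(int)-ref).sum(2)<45).astype(np.uint8)
    k=np.zeros_like(m);k[y0:y1,x0:x1]=m[y0:y1,x0:x1]
    c=max(cv2.findContours(k,0,1)[0],key=cv2.contourArea);c=cv2.convexHull(c)
    P=np.array([cast(n,p[0],.008)[:2] for p in c]).astype(np.float32)
    print(cv2.minEnclosingCircle(P),len(c),P.min(0),P.max(0))
hsv=cv2.cvtColor(t,cv2.COLOR_BGR2HSV)
a=cv2.resize(t[115:210,240:395],None,fx=5,fy=5,interpolation=2);b=cv2.resize(s[150:310,290:420],None,fx=3.5,fy=3.5,interpolation=2)
cv2.imwrite("pics/a.png",a);cv2.imwrite("pics/b.png",b)
E
```

```text
top cork [ 18 128 136] wood [ 18 101 156] [ 19  96 156]
((0.4639206528663635, -0.13808229565620422), 0.07745033502578735) 15 [ 0.38820022 -0.2127323 ] [ 0.5091254  -0.07529491]
side cork [ 16 107 145] wood [ 17  95 115] [ 18  87 162]
((0.43176308274269104, -0.13704735040664673), 0.08228159695863724) 17 [ 0.38380256 -0.21828362] [ 0.5129549  -0.05664457]
```

View pics/a.png

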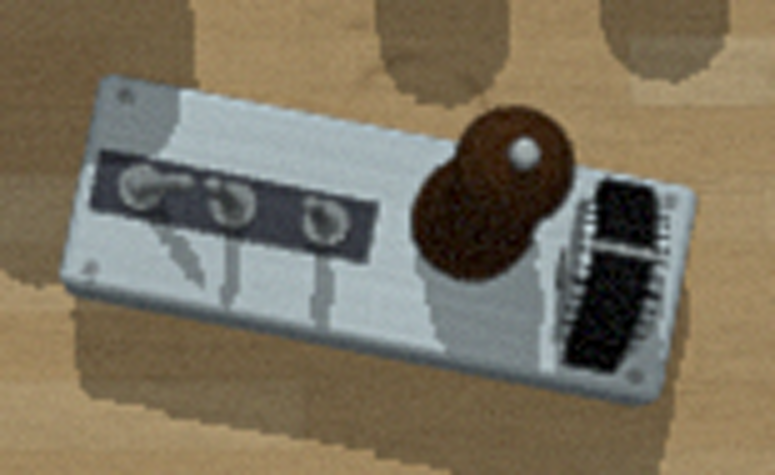

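View pics/b.png

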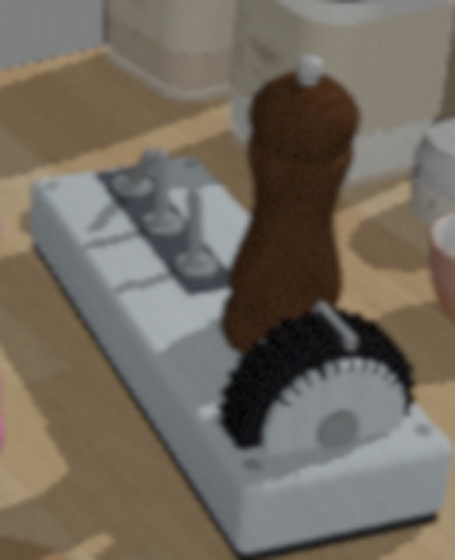

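Crop a: deck corners are at about (103,76), (693,188), (655,395) and (65,280). The knob is at (523,152) and the bar at (628,250). Toggle 3 already leans right (off), while 1 and 2 are on. Crop b: the mill is upright, and the bar on the wheel leans slightly away from the robot.

```bash
cat > m.py <<'E'
from h import *
t=cv2.imread("pics/top0.png");s=cv2.imread("pics/side0.png")
f=lambda u,v:((u+.5)/5-.5+240,(v+.5)/5-.5+115)
g=lambda u,v:((u+.5)/3.5-.5+290,(v+.5)/3.5-.5+150)
C=[cast("top",f(*p),.046)[:2] for p in((103,76),(693,188),(655,395),(65,280))]
print("corners",np.round(C,4),[round(float(np.linalg.norm(C[i]-C[(i+1)%4])),4) for i in range(4)])
ey=(C[0]-C[1]+C[3]-C[2]);ey/=np.linalg.norm(ey);ex=np.array([ey[1],-ey[0]]);O=np.mean(C,0)
print("O",O,"yaw",np.arctan2(ex[1],ex[0]))
B=lambda x,y:O+ex*x+ey*y
print("wheel",B(0,-.107),"row",B(0,.07))
k=tri(f(523,152),g(310,68));print("knob",k)
mm=cast("top",f(523,152),.194);print("knob cast z.194",mm,"block frame",(mm[:2]-O)@ex,(mm[:2]-O)@ey)
print("bar tri",tri(f(628,250),g(336,325)))
b=cast("top",f(628,250),.094);print("bar in block",(b[:2]-O)@ex,(b[:2]-O)@ey)
for n,im,box in(("top",t,(325,210,395,275)),("side",s,(245,295,332,360))):
    x0,y0,x1,y1=box;S=cv2.GaussianBlur(cv2.cvtColor(im,cv2.COLOR_BGR2HSV)[:,:,2 if n=="x" else 1],(3,3),0)[y0:y1,x0:x1]
    th,m=cv2.threshold(S,0,255,cv2.THRESH_OTSU);m=cv2.morphologyEx(m,cv2.MORPH_OPEN,np.ones((5,5)))
    c=max(cv2.findContours(m,0,1)[0],key=cv2.contourArea);c=c+[x0,y0]
    P=np.array([cast(n,p[0],.008)[:2] for p in c]).astype(np.float32)
    print(n,th,cv2.minEnclosingCircle(P),P.min(0),P.max(0))
E
python3 m.py
```

```text
corners [[ 0.7089  0.0967]
 [ 0.6549 -0.1804]
 [ 0.5574 -0.1613]
 [ 0.6122  0.1145]] [0.2823, 0.0994, 0.2811, 0.0983]
O [ 0.63336514 -0.0326363 ] yaw -0.1942635390084451
wheel [ 0.61270943 -0.13762364] row [0.64687822 0.03604701]
knob [ 0.63973822 -0.07789847  0.18988592]
knob cast z.194 [ 0.63950508 -0.07770347  0.194     ] block frame 0.014724393679940617 -0.04303417847530158
bar tri [ 0.61703799 -0.13898901  0.095585  ]
bar in block 0.005093116814798826 -0.10788139457097232
top 99.0 ((0.4351798892021179, -0.14131124317646027), 0.08907786756753922) [ 0.39780134 -0.22511163] [ 0.48957226 -0.05751085]
side 93.0 ((0.43758705258369446, -0.1439131200313568), 0.054885245859622955) [ 0.393359   -0.19853067] [ 0.49044937 -0.08974198]
```

```bash
python3 - <<'E'
from h import *
for n,box in(("top",(325,210,395,275)),("side",(245,295,332,360))):
    im=cv2.imread(f"pics/{n}0.png");x0,y0,x1,y1=box
    I=cv2.medianBlur(im,5)[y0:y1,x0:x1]
    L=cv2.cvtColor(I,cv2.COLOR_BGR2LAB).astype(float)
    ref=np.median(cv2.cvtColor(im,cv2.COLOR_BGR2LAB)[(238 if n=="top" else 322):(246 if n=="top" else 330),(355 if n=="top" else 280):(363 if n=="top" else 296)].reshape(-1,3),0)
    D=np.linalg.norm(L-ref,axis=2)
    for th in(6,8,10):
        m=(D<th).astype(np.uint8);m=cv2.morphologyEx(m,cv2.MORPH_OPEN,cv2.getStructuringElement(2,(15,15)))
        c=max(cv2.findContours(m,0,1)[0],key=cv2.contourArea)+[x0,y0]
        P=np.array([cast(n,p[0],.008)[:2] for p in c]).astype(np.float32)
        print(n,th,np.round(cv2.minEnclosingCircle(P)[0],4),cv2.minEnclosingCircle(P)[1],P.min(0),P.max(0),cv2.fitEllipse(P))
E
```

```text
top 6 [ 0.4426 -0.1448] 0.04698086157441139 [ 0.397821   -0.19098714] [ 0.48951977 -0.11312299] ((0.4412837326526642, -0.1519363820552826), (0.07121976464986801, 0.09543144702911377), 71.4169692993164)
top 8 [ 0.4426 -0.1448] 0.04698086157441139 [ 0.39781445 -0.19098714] [ 0.48951977 -0.11312299] ((0.4411553740501404, -0.15198960900306702), (0.07123799622058868, 0.09576727449893951), 71.92680358886719)
top 10 [ 0.4427 -0.1446] 0.04787634313106537 [ 0.39781445 -0.19098714] [ 0.48951977 -0.11312299] ((0.44080308079719543, -0.15235497057437897), (0.07231543958187103, 0.09637478739023209), 73.65413665771484)
side 6 [ 0.4428 -0.1449] 0.047693826258182526 [ 0.39770824 -0.18920708] [ 0.49012437 -0.11014972] ((0.44197797775268555, -0.15140609443187714), (0.07035065442323685, 0.09878811240196228), 73.12191009521484)
side 8 [ 0.4428 -0.1445] 0.047963012009859085 [ 0.39732686 -0.18933445] [ 0.49012437 -0.10821309] ((0.44204968214035034, -0.15093164145946503), (0.07195637375116348, 0.09956179559230804), 72.70297241210938)
side 10 [ 0.4435 -0.1444] 0.04842563718557358 [ 0.39732686 -0.19041468] [ 0.49129626 -0.10821309] ((0.4425407946109772, -0.15115122497081757), (0.07304847240447998, 0.10009131580591202), 72.88040161132812)
```

Top and side agree: the coaster is at about (0.443, -0.1435) with r ≈ 48 mm, and the mill at (0.640, -0.078). The bar sits about 7° away from the robot, so the wheel is 5 clicks up. I'll swing along an arc to the mill.

```bash
cat > d.py <<'E'
import sys,numpy as np
from bench import robot
from scipy.spatial.transform import Rotation as Ro
s=robot.read_state();q=s["eef_rot"];R=Ro.from_quat([q[1],q[2],q[3],q[0]]).as_matrix()
g=np.array([float(a) for a in sys.argv[1:4]])
x=R[:,0];print("t",round(s["clock"],2),"tool d",np.round(R.T@(g-s["tool_pos"]),4),"yaw",round(float(np.arctan2(x[1],x[0])),4),"z",np.round(R[:,2],4),"F",np.round(s["wrist_force"],1),"op",round(s["opening"],4))
E
for i in 1 2 3; do echo '0.0417,0,0,0,0,-0.0641;0.0417,0,0,0,0,-0.0641;0.0417,0,0,0,0,-0.0641;0.0417,0,0,0,0,-0.0641;0.0417,0,0,0,0,-0.0641' > m.json && python3 -m jog m.json 0.09; done; python3 d.py 0.6397 -0.0778 0.163
```

```text
clock: 0.52
tool_pos: [0.3418, -0.5606, 0.232]
eef_rot: [-0.0, 0.963, 0.271, -0.0]
wrist_force: [1.0, -0.6, 0.0]
opening: 0.0899
gripper_force: 0.0
clock: 0.93
tool_pos: [0.5035, -0.4305, 0.2319]
eef_rot: [-0.0, 0.907, 0.421, -0.0]
wrist_force: [1.1, 0.2, 0.0]
opening: 0.0902
gripper_force: 0.0
clock: 1.35
tool_pos: [0.6159, -0.2562, 0.2319]
eef_rot: [-0.0, 0.828, 0.561, -0.0]
wrist_force: [0.9, -0.6, 0.6]
opening: 0.0901
gripper_force: 0.0
t 1.35 tool d [ 0.1745 -0.0441  0.069 ] yaw 1.1903 z [-8.e-04  3.e-04 -1.e+00] F [ 0.9 -0.6  0.6] op 0.0901
```

```bash
echo '0.04,-0.006,0,0,0,-0.0465;0.04,-0.006,0,0,0,-0.0465;0.04,-0.006,0,0,0,-0.0465;0.04,-0.006,0,0,0,-0.0465;0,0,0,0,0,0' > m.json && python3 -m jog m.json >/dev/null; python3 d.py 0.6397 -0.0778 0.163
```

```text
t 1.77 tool d [ 0.0053 -0.0036  0.0698] yaw 1.3911 z [-0.      0.0108 -0.9999] F [-0.7  1.6  0.5] op 0.09
```

```bash
echo '0.0053,-0.0036,0,0,0,0;0,0,0.023,0,0,0;0,0,0.023,0,0,0;0,0,0.023,0,0,0;0,0,0,0,0,0' > m.json && python3 -m jog m.json >/dev/null; python3 d.py 0.6397 -0.0778 0.163;  echo '0,0,0,0,0,0;0,0,0,0,0,0;0,0,0,0,0,0;0,0,0,0,0,0;0,0,0,0,0,0' > m.json && python3 -m jog m.json 0.03 25;python3 d.py 0.6397 -0.0778 0.163
```

```text
t 2.18 tool d [ 0.0174  0.0011 -0.0047] yaw 1.371 z [-1.130e-02 -6.000e-04 -9.999e-01] F [-1.5 -0.3 -1. ] op 0.0901
clock: 2.6
tool_pos: [0.6398, -0.0928, 0.165]
eef_rot: [0.001, 0.773, 0.634, 0.001]
wrist_force: [-0.0, 0.1, -0.4]
opening: 0.061
gripper_force: 0.0
t 2.6 tool d [ 0.0147 -0.0031  0.002 ] yaw 1.373 z [ 2.3e-03 -2.0e-04 -1.0e+00] F [-0.   0.1 -0.4] op 0.061
```

Still off by 15 mm along the pads because the arm hadn't settled. I'll correct this before closing.

```bash
echo '0.0075,-0.0015,0.001,0,0,0;0.0072,-0.0015,0.001,0,0,0;0,0,0,0,0,0;0,0,0,0,0,0;0,0,0,0,0,0' > m.json && python3 -m jog m.json 0.08 >/dev/null; python3 d.py 0.6397 -0.0778 0.163
```

```text
t 3.02 tool d [-0.0003  0.0006 -0.0013] yaw 1.3739 z [-0.e+00 -2.e-04 -1.e+00] F [-0.4  0.1 -0.4] op 0.0796
```

```bash
echo '0,0,0,0,0,0;0,0,0,0,0,0;0,0,0,0,0,0;0,0,0,0,0,0;0,0,0,0,0,0' > m.json && python3 -m jog m.json 0.03 25 >/dev/null;echo '0,0,0,0,0,0;0,0,0,0,0,0;0,0,0,0,0,0;0,0,0,0,0,0;0,0,0,0,0,0' > m.json && python3 -m jog m.json;python3 d.py 0.6397 -0.0778 0.163
```

```text
clock: 3.85
tool_pos: [0.6392, -0.0778, 0.1617]
eef_rot: [0.0, 0.773, 0.634, 0.0]
wrist_force: [0.2, -0.2, -0.4]
opening: 0.0479
gripper_force: 25.0
t 3.85 tool d [ 0.0001  0.0005 -0.0013] yaw 1.3732 z [ 2.e-04 -1.e-04 -1.e+00] F [ 0.2 -0.2 -0.4] op 0.0479
```

```bash
echo '0,0,-0.01,0,0,0;0,0,-0.02,0,0,0;0,0,-0.02,0,0,0;0,0,-0.02,0,0,0;0,0,-0.01,0,0,0' > m.json && python3 -m jog m.json >/dev/null; echo '0,0,0,0,0,0;0,0,0,0,0,0;0,0,0,0,0,0' > m.json && python3 -m jog m.json; python3 d.py 0.443 -0.1435 0.1237
```

```text
clock: 4.52
tool_pos: [0.638, -0.0777, 0.2401]
eef_rot: [-0.001, 0.773, 0.634, -0.001]
wrist_force: [-0.7, 0.0, -2.6]
opening: 0.0476
gripper_force: 25.0
t 4.52 tool d [-0.1027 -0.1779  0.1171] yaw 1.3735 z [-3.4e-03  1.0e-04 -1.0e+00] F [-0.7  0.  -2.6] op 0.0476
```

```bash
echo '-0.01,-0.018,0,0,0,0;-0.018,-0.03,0,0,0,0;-0.018,-0.033,0,0,0,0;-0.018,-0.033,0,0,0,0;-0.018,-0.033,0,0,0,0' > m.json && python3 -m jog m.json >/dev/null; echo '-0.0135,-0.021,0,0,0,0;-0.007,-0.0099,0,0,0,0;0,0,0,0,0,0;0,0,0,0,0,0;0,0,0,0,0,0' > m.json && python3 -m jog m.json; python3 d.py 0.443 -0.1435 0.1237
```

```text
clock: 5.35
tool_pos: [0.4466, -0.1424, 0.2417]
eef_rot: [0.0, 0.773, 0.635, 0.001]
wrist_force: [-0.1, -0.3, -1.5]
opening: 0.0479
gripper_force: 25.0
t 5.35 tool d [-0.002  -0.0036  0.118 ] yaw 1.3749 z [ 0.0022  0.0011 -1.    ] F [-0.1 -0.3 -1.5] op 0.0479
```

```bash
echo '-0.001,-0.0018,0.02,0,0,0;-0.001,-0.0018,0.03,0,0,0;0,0,0.03,0,0,0;0,0,0.02,0,0,0;0,0,0.01,0,0,0' > m.json && python3 -m jog m.json >/dev/null; echo '0,0,0,0,0,0;0,0,0,0,0,0;0,0,0,0,0,0;0,0,0,0,0,0' > m.json && python3 -m jog m.json; python3 d.py 0.443 -0.1435 0.1237
python3 - <<'E'
from h import *
a=robot.get_image("side")[:,:,::-1];b=robot.get_image("top")[:,:,::-1]
cv2.imwrite("pics/c.png",np.hstack([cv2.resize(a[190:370,220:400],(400,400)),cv2.resize(b[130:290,280:440],(400,400))]))
E
```

```text
clock: 6.1
tool_pos: [0.4422, -0.1443, 0.1326]
eef_rot: [0.001, 0.773, 0.634, 0.001]
wrist_force: [0.2, 0.2, -2.3]
opening: 0.0479
gripper_force: 25.0
t 6.1 tool d [0.001  0.0006 0.0089] yaw 1.3739 z [ 2.8e-03 -4.0e-04 -1.0e+00] F [ 0.2  0.2 -2.3] op 0.0479
```

View pics/c.png

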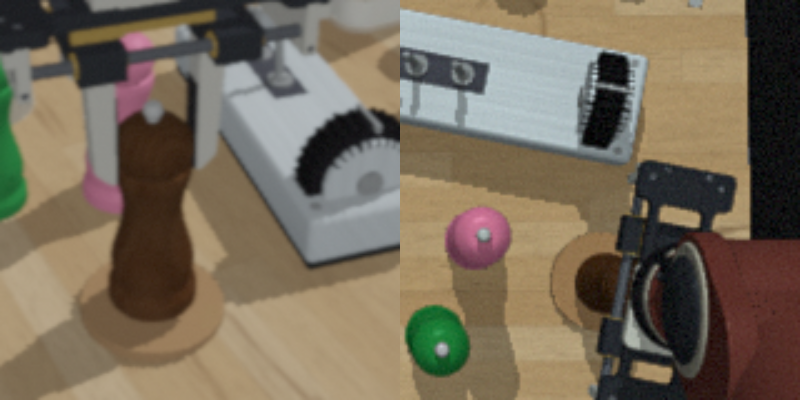

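The mill hangs upright over the middle of the cork (side crop, base at (152,305), coaster centred at (150,308)). I'll lower the last 9 mm slowly and let go.

```bash
echo '0.001,0.0006,0.003,0,0,0;0,0,0.003,0,0,0;0,0,0.0025,0,0,0;0,0,0.001,0,0,0;0,0,0,0,0,0' > m.json && python3 -m jog m.json >/dev/null; echo '0,0,0,0,0,0;0,0,0,0,0,0' > m.json && python3 -m jog m.json;python3 d.py 0.443 -0.1435 0.1237
```

```text
clock: 6.78
tool_pos: [0.4418, -0.1446, 0.1237]
eef_rot: [0.001, 0.774, 0.634, -0.0]
wrist_force: [-1.5, -0.1, 11.0]
opening: 0.0478
gripper_force: 25.0
t 6.78 tool d [ 0.0013  0.0009 -0.    ] yaw 1.3727 z [ 0.0011 -0.002  -1.    ] F [-1.5 -0.1 11. ] op 0.0478
```

```bash
echo '0,0,-0.001,0,0,0;0,0,0,0,0,0' > m.json && python3 -m jog m.json >/dev/null; echo '0,0,0,0,0,0;0,0,0,0,0,0;0,0,0,0,0,0;0,0,0,0,0,0;0,0,0,0,0,0' > m.json && python3 -m jog m.json 0.09 ;echo '0,0,-0.02,0,0,0;0,0,-0.03,0,0,0;0,0,-0.03,0,0,0;0,0,-0.02,0,0,0;0,0,0,0,0,0' > m.json && python3 -m jog m.json >/dev/null; python3 d.py 0.443 -0.1435 0.1237
```

```text
clock: 7.37
tool_pos: [0.4414, -0.1434, 0.123]
eef_rot: [-0.0, 0.773, 0.634, 0.0]
wrist_force: [-0.5, -0.3, 0.2]
opening: 0.077
gripper_force: 0.0
t 7.78 tool d [ 0.0003 -0.0021  0.1033] yaw 1.3732 z [ 0.0087 -0.0024 -1.    ] F [-0.1 -0.1  1. ] op 0.0898
```

```bash
python3 - <<'E'
from h import *
print("canister front", cast("top",(222,101),0)[:2],cast("top",(268,101),0)[:2], cast("side",(385,200),0)[:2],cast("side",(365,180),0)[:2],cast("side",(414,195),0)[:2])
print("soap",cast("top",(181,166),.191)[:2])
E
python3 d.py 0.660 0.105 0.22;echo '0,0,0,0,0,0' > m.json && python3 -m jog m.json 0.0 10 >/dev/null
```

```text
canister front [0.79352702 0.19444882] [0.79322203 0.08019978] [0.8209147  0.09832323] [0.84157015 0.19730396] [0.89213439 0.08546602]
soap [0.59927685 0.24365357]
t 7.78 tool d [0.2865 0.1628 0.0083] yaw 1.3732 z [ 0.0087 -0.0024 -1.    ] F [-0.1 -0.1  1. ] op 0.0898
```

```bash
for i in 1 2; do echo '0.0286,0.0163,0,0,0,0;0.0286,0.0163,0,0,0,0;0.0286,0.0163,0,0,0,0;0.0286,0.0163,0,0,0,0;0.0286,0.0163,0,0,0,0' > m.json && python3 -m jog m.json >/dev/null; done; echo '0,0,0,0,0,0;0,0,0,0,0,0;0,0,0,0,0,0;0,0,0,0,0,0' > m.json && python3 -m jog m.json>/dev/null; python3 d.py 0.660 0.105 0.0985
```

```text
t 9.03 tool d [0.0031 0.0032 0.1236] yaw 1.3715 z [-0.0022 -0.0019 -1.    ] F [-0.2 -0.4 -0.1] op 0.0005
```

```bash
echo '0.0035,0.0032,0.03,0,0,0;0,0,0.03,0,0,0;0,0,0.03,0,0,0;0,0,0.02,0,0,0;0,0,0.009,0,0,0' > m.json && python3 -m jog m.json >/dev/null; echo '0,0,0.0045,0,0,0;0,0,0,0,0,0;0,0,0,0,0,0;0,0,0,0,0,0' > m.json && python3 -m jog m.json>/dev/null; python3 d.py 0.660 0.105 0.0985
```

```text
t 9.78 tool d [-0.0032 -0.0018  0.0031] yaw 1.373 z [ 3.5e-03  8.0e-04 -1.0e+00] F [1.  0.1 0.4] op 0.0005
```

```bash
echo '0,-0.001,0.003,0,0,0;0,0,0,0,0,0;0,0,0,0,0,0;0,0,0,0,0,0' > m.json && python3 -m jog m.json>/dev/null; python3 d.py 0.660 0.105 0.0985
```

```text
t 10.12 tool d [-0.0029  0.0003 -0.0015] yaw 1.3734 z [ 5.e-04  1.e-04 -1.e+00] F [-0.1  0.2 -0.2] op 0.0001
```

```bash
echo '0,0,-0.0013,0,0,0;0,0,0,0,0,0;0,0,0,0,0,0' > m.json && python3 -m jog m.json >/dev/null; python3 d.py 0.660 0.105 0.0985; echo '-0.015,0,0,0,0,0;-0.015,0,0,0,0,0;-0.015,0,0,0,0,0;-0.015,0,0,0,0,0;-0.015,0,0,0,0,0' > m.json && python3 -m jog m.json; python3 d.py 0.6334 -0.0326 0.0985
```

```text
t 10.37 tool d [-0.0029  0.0002 -0.0003] yaw 1.3734 z [ 4.e-04  1.e-04 -1.e+00] F [-0.2 -1.1 -0.1] op 0.0004
clock: 10.78
tool_pos: [0.6451, 0.0313, 0.098]
eef_rot: [0.0, 0.774, 0.633, -0.0]
wrist_force: [0.9, 0.8, 0.4]
opening: 0.0004
gripper_force: 0.0
t 10.78 tool d [-0.0649  0.0012 -0.0004] yaw 1.3713 z [-1.e-04 -9.e-04 -1.e+00] F [0.9 0.8 0.4] op 0.0004
```

```bash
echo '-0.015,0,0,0,0,0;-0.015,0,0,0,0,0;-0.015,0,0,0,0,0;-0.015,0,0,0,0,0;-0.015,0,0,0,0,0' > m.json && python3 -m jog m.json; echo '-0.008,0,0,0,0,0;0,0,-0.03,0,0,0;0,0,-0.01,0,0,0;0,0,0,0,0,0' > m.json && python3 -m jog m.json>/dev/null; python3 d.py 0.6127 -0.1376 0.1225
```

```text
clock: 11.2
tool_pos: [0.6304, -0.0409, 0.098]
eef_rot: [0.0, 0.773, 0.634, -0.0]
wrist_force: [0.7, 0.6, -0.5]
opening: 0.0009
gripper_force: 0.0
t 11.53 tool d [-0.0931 -0.0009  0.0185] yaw 1.3737 z [ 7.5e-03  9.0e-04 -1.0e+00] F [1.1 0.1 1.1] op 0.0005
```

```bash
echo '-0.03,0.002,0,0,0,0;-0.03,0.003,0,0,0,0;-0.02,0.003,0,0,0,0;-0.0131,0.0006,0,0,0,0;0,0,0,0,0,0' > m.json && python3 -m jog m.json>/dev/null;echo '0,0,0.01,0,0,0;0,0,0.008,0,0,0;0,0,0,0,0,0;0,0,0,0,0,0;0,0,0,0,0,0' > m.json && python3 -m jog m.json>/dev/null; python3 d.py 0.622 -0.1394 0.1125
```

```text
t 12.37 tool d [-0.0005  0.0025  0.0072] yaw 1.3756 z [-2.e-04  9.e-04 -1.e+00] F [-0.6  0.3 -0.8] op 0.0007
```

```bash
echo '0,0.0025,0.004,0,0,0;0,0,0.003,0,0,0;0,0,0.0005,0,0,0;0,0,0,0,0,0;0,0,0,0,0,0' > m.json && python3 -m jog m.json>/dev/null; python3 d.py 0.622 -0.1394 0.1125
```

```text
t 12.78 tool d [ 0.0009 -0.0003  0.0001] yaw 1.3734 z [ 8.e-04  3.e-04 -1.e+00] F [0.8 0.9 0.9] op 0.0007
```

```bash
echo '0,0,0.0005,0,0,0;0,0,0,0,0,0;0,0,0,0,0,0' > m.json && python3 -m jog m.json>/dev/null; python3 d.py 0.622 -0.1394 0.1125;echo '0,0,0.0005,0,0,0;0,0,0,0,0,0;0,0,0,0,0,0' > m.json && python3 -m jog m.json>/dev/null; python3 d.py 0.622 -0.1394 0.1125
```

```text
t 13.03 tool d [ 0.001  -0.0005  0.    ] yaw 1.3734 z [ 1.2e-03  2.0e-04 -1.0e+00] F [0.7 0.1 3.7] op 0.0002
t 13.28 tool d [ 0.0009 -0.0006 -0.0001] yaw 1.3734 z [ 0.0017  0.     -1.    ] F [0.2 0.9 4.5] op 0.0005
```

```bash
echo '0,0,0.0003,0,0,0;0,-0.003,0,0,0,0;0,-0.003,0,0,0,0;0,-0.003,0,0,0,0' > m.json && python3 -m jog m.json; echo '0,-0.003,0,0,0,0;0,-0.003,0,0,0,0;0,-0.0036,0,0,0,0;0,0,0,0,0,0;0,0,0,0,0,0' > m.json && python3 -m jog m.json;python3 d.py 0.622 -0.1394 0.1125;
```

```text
clock: 13.62
tool_pos: [0.6143, -0.1388, 0.1126]
eef_rot: [0.001, 0.773, 0.634, 0.001]
wrist_force: [0.1, 0.7, 5.8]
opening: 0.0004
gripper_force: 2.9
clock: 14.03
tool_pos: [0.6041, -0.1368, 0.1124]
eef_rot: [0.001, 0.773, 0.634, 0.001]
wrist_force: [-1.1, 0.8, 6.8]
opening: 0.0005
gripper_force: 3.5
t 14.03 tool d [ 0.0009  0.0181 -0.0001] yaw 1.3735 z [ 1.7e-03 -1.0e-04 -1.0e+00] F [-1.1  0.8  6.8] op 0.0005
```

Now I'll lift, move clear along block +y so the top camera sees the block, and look.

```bash
echo '0,0,-0.01,0,0,0;0,0,-0.03,0,0,0;0,0,-0.04,0,0,0;0,0,-0.03,0,0,0;0,0,0,0,0,0' > m.json && python3 -m jog m.json>/dev/null; for i in 1 2; do echo '-0.04,0,0,0,0,0.05;-0.04,0,0,0,0,0.05;-0.04,0,0,0,0,0.05;-0.04,0,0,0,0,0.05;-0.04,0,0,0,0,0.05' > m.json && python3 -m jog m.json >/dev/null; done
python3 - <<'E'
from h import *
print(robot.read_state()["clock"],robot.read_state()["tool_pos"])
a=robot.get_image("side")[:,:,::-1];b=robot.get_image("top")[:,:,::-1]
cv2.imwrite("pics/sf.png",a);cv2.imwrite("pics/tf.png",b)
cv2.imwrite("pics/d.png",np.vstack([np.hstack([cv2.resize(a[180:320,290:430],(400,400),interpolation=2),cv2.resize(a[170:370,220:420],(400,400))]),cv2.resize(b[115:275,160:400],(800,200*8//3))[:200*8//3][:200]]) if 0 else np.hstack([cv2.resize(a[170:370,230:430],(400,600)),cv2.resize(b[120:280,245:395],(400,427)).copy() if 0 else cv2.resize(b[120:270,245:395],(400,600))]))
E
```

```text
15.2833 [ 0.43931433 -0.49949353  0.22034035]
```

View pics/d.png

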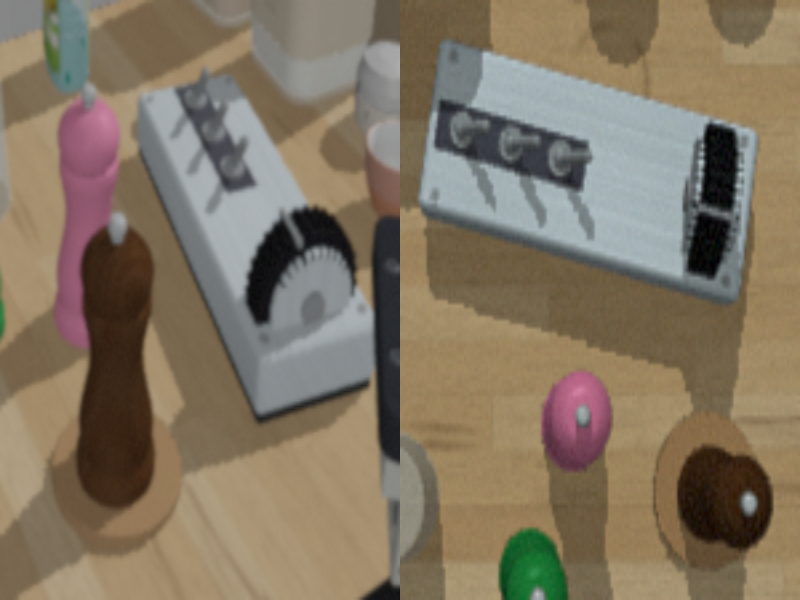

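All three toggles lean to the wheel, the mill stands on the cork with its knob at (748,503), and the bar in the top crop is at (714,212). I'll check the bar angle and mill position numerically.

```bash
python3 - <<'E'
from h import *
f=lambda u,v:(245+(u-400+.5)*.375-.5,120+(v+.5)/4-.5); g=lambda u,v:(230+(u+.5)/2-.5,170+(v+.5)/3-.5)
O=np.array([.63337,-.03264]);ex=np.array([np.cos(-.1943),np.sin(-.1943)]);ey=np.array([-ex[1],ex[0]])
for b in(cast("top",f(714,212),.094)[:2],tri(f(714,212),g(291,228))):
    r=b[:2]-O;print("bar",b,r@ex,r@ey,"deg",np.degrees(np.arcsin(r@ex/.042)))
k=tri(f(748,503),g(118,228));print("knob",k,cast("top",f(748,503),.156))
E
```

```text
bar [ 0.59962387 -0.13311246] -0.013711929769116948 -0.10509756795102297 deg -19.05493218864544
bar [ 0.60056609 -0.13393757  0.09192354] -0.012628130453374516 -0.10572522765564392 deg -17.497835655982325
knob [ 0.44108203 -0.14582026  0.15165684] [ 0.4410553 -0.1447095  0.156    ]
```

```bash
echo '0,0,0,0,0,0;0,0,0,0,0,0;0,0,0,0,0,0' > m.json && python3 -m jog m.json && python3 -c "
from bench import robot
print(robot.hand_in())"
```

```text
clock: 15.63
tool_pos: [0.4426, -0.496, 0.2209]
eef_rot: [-0.001, 0.905, 0.424, 0.001]
wrist_force: [0.1, 1.1, -0.1]
opening: 0.0003
gripper_force: 0.0
the job is handed in; nothing more can be done
None
```

I handed the job in at 15.6 s: the mill stands upright on the cork about 3 mm off centre, all three toggles are off, and the wheel is at three clicks (bar measured 17–19° towards the robot, target 18°); hand-in returned no verdict.

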